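# Wedge the board table up to its height mark

### The arm

A 6-joint arm with a two-finger parallel gripper is mounted at the origin on a cart in front of the work surface, level with it; the furniture and walls round the work are solid. World frame = base frame: x ahead of the robot, y to its left, z up, the work surface at z = 0. Lengths are in m, angles in rad, forces in N, time in s.
With the tool pointing down it reaches from about 0.225 to 0.725 m from the base axis. Payload 3.1 kg.
Tool frame: the origin (TCP) lies midway between the tips of the shut fingers; the grasp point (between the pads) lies 19 mm behind it (manip.grip_point_offset is the distance from the TCP to the grasp point, in m); z points along the fingers, y is the line along which they close (so a half turn about z gives the same grasp; the last joint's range is limited). The gripper opens to 85 mm and grips with 20 to 120 N. Pads are 22 mm wide; open, the fingers measure 114 mm over their backs; the gripper's body (76 mm by 85 mm) begins 54 mm behind the grasp point. The pads swing forward as they close: fully open they stand 13 mm farther back than shut.
Start: joints at [-1.352, 0.048, 0.099, 1.622, 0, 1.443], TCP at [0.178, -0.494, 0.199] pointing down, gripper open.
Joint ranges: [-2.91, 2.91], [-0.99, 1.94], [-1.21, 1.42], [-2.12, 2.29], [-1.49, 1.47], [-3.14, 3.14]. Speed limits (rad/s): [2.79, 2.79, 3.14, 3.14, 3.14, 3.14].

### API

Orientations are given as a unit quaternion [w, x, y, z].
In Python, from workcell import manip gives the robot as it stands. The module is installed in compiled form; this text tells all that it offers.
- The arm moves only by the tool send_rows, never from a script. Its arguments are lists of equal length, an entry for each row: "delta_pos": the shift along the world's x, y, z in m, a list of three; "twist": the turn about the world's z in rad; "grip": the opening, from -1 (shut) to 1 (fully open). In form: {"delta_pos": [[x, y, z], ...], "twist": [twist, ...], "grip": [grip, ...]}. A call has 1 to 5 rows; each row is the pose to reach, as a shift and turn from the pose commanded when the call began; what a row does not reach only later rows make up. A row lasts 1/12 s, in which the tool goes at most 41.7 mm and 7.16 degrees, less where a joint would pass 70% of its speed; a pose out of reach is approached as far as the arm can. A call with a gripper value outside its range is refused whole. The fingers move at their own pace and stop on an object; "grip_force" is the grip in N (left out, the last holds). Time passes only in rows, so rows that repeat a pose let the fingers close. It gives the time, the measured TCP pose, the force, the opening and the grip force at its end, in the units of the state.
- manip.read_state(): the state, without advancing time (a new reading comes with each control period).
- manip.snapshot(name): name is "scene" or "top"; returns a dict with "color" (420x560x3 uint8, blue, green, red), "depth" (420x560 float32, m along the optical axis (not along the pixel's ray), 0 where there is no reading), "fx", "fy", "cx", "cy" (pixels), "world_to_cam" (4x4, takes a point from world to camera coordinates). Camera axes: x right, y up, looking along -z (the intrinsics and any distortion apply to the point x, -y, -z); pixel columns grow to the right and rows downward; lengths in m; the calibration is good to about 2 mm. A picture is of the moment at which its call begins.
- manip.job_done(): hands the job in; it is judged then, once.
Trained networks look in a picture, given as the dict that the camera call returned (one of the last four; its "shot" number tells which), for a name from the list of things; names that differ only in an ending like _2 or _b are one class to them, and where a whole thing is asked for, a point or a joint stands for the part that bears it (a point fixed in the world has none). Each returns a list of dicts, best first, with "conf" (0 to 1); they miss things now and then, are a little off and sometimes report something else, mostly with a low value. They report only what shows in the picture. A call takes as long as a camera call.
- manip.boxes_of(name, picture): "at" ([column, row] in pixels, amid what is visible of it).
- manip.outline_of(name, picture): "pixels" (420x560 bool, what is visible of it) and "at" ([column, row] in pixels, amid what is visible of it).
- manip.tip_of(name, picture): "at" ([column, row] in pixels: a listed point, or the origin of a listed thing).
The state is a dict: "clock": time; "joints": joint angles; "joint_vel": joint speeds; "joint_efforts": joint torques, N m; "eef_pos": TCP position; "tool_rot": TCP orientation; "ft_force": force on the tool from outside, world axes, zero at the start; "moment": the same for the moment, N m; "grip_width": finger opening in m; "gripper_force": force on a finger pad.
Only numpy, scipy, OpenCV 4.12 (cv2) and the standard library are available. Lean on these libraries where they do the work, as an engineer would, in place of code of your own. Each camera call takes 0.05 s, during which the arm holds its last target. There are 200 camera calls.

### The job

The little lift table that carries the blue circuit board must be set to the marked height. Slide the orange wedge, thin end first, flat along the bench under the black roller foot at the table's open end until the yellow pointer on the table points into the red band on the gauge beside it, then let go so that the wedge holds it there. Raise the table only with the wedge, without pushing on the table or its fixture with the gripper, do not shift the red band, and leave the other things on the bench alone.

Things in the scene. Friction and masses are not known exactly. Their poses are not given: they have to be found in the camera images.
- wedge: Loose orange plastic wedge, 0.18 kg, lying flat, 180 mm long. Origin on its underside below the centre of the grip block; x points to the thin end, z up. Grip block (black ribs): x -20 to 20 mm, 28 wide, 50 tall. Ramp: x 20 to 160, 40 wide, 3 mm high at the tip (x = 160), rising evenly 1 mm per 5 mm to 31 mm at x = 20. Friction holds it under the table when let go.
- wedge_tip (a point): Middle of the wedge's thin front edge, on its underside (wedge x = 160 mm, y = 0).
- lift_fixture: Dark steel fixture, fixed to the bench. Origin on the bench at its middle; y along the wedge lane to its open end (the wedge goes in towards -y), x away from the gauge, z up. Rails y -65 to 65 mm, 24 tall, leave a lane 60 wide (x -30 to 30), floor the bare bench, clear end to end. Posts with bridge at y = -20, 82 tall. White gauge strip at x = -61, y = 24, 74 tall.
- roller (a point): Lowest point of the black roller foot under the open end of the table, middle of its 41 mm length (fixture x = 0, y = 53 mm); 5 mm radius, 9 mm above the bench when the table is down. It moves with the table and is what the ramp lifts; it does not turn.
- table (a joint): Lift of the pale aluminium table (92 x 128 mm, underside 24.5 mm above the bench when down, blue circuit board on top, about 0.45 kg in all), which slides only straight up and down on the posts and sinks under its weight: 0 = down on the rails (as at the start), up to 0.030 m.
- pointer_tip (a point): Tip of the yellow pointer on the gauge side of the table (fixture x = -62.5, y = 10.5 mm), 28 mm above the bench when the table is down; it moves with the table and points in +y at the gauge.
- mark_centre (a point): Centre of the red band on the gauge (fixture x = -62.5, y = 24 mm); the band is 6 mm high and 22 mm wide, 28 mm above the bench plus joint height_mark.
- height_mark (a joint): Setting of the stiff red band: the table lift (m) at which the pointer stands at the band's centre; between 0.006 and 0.014 here, and it must stay as it is.
- pen: White pen, 145 mm long, lying loose; a bystander. Origin at its middle, on its underside.
- heatsink: Black finned heatsink 28 x 34 x 22 mm, loose; a bystander. Origin at the centre of its underside.
- hexkeys: Red folding hex key set 28 x 85 x 20 mm, loose; a bystander. Origin at the centre of its underside.
- tape: Roll of masking tape, 103 mm across, 25 mm high, loose; a bystander. Origin at the centre of its underside.

How it is judged:
At the end, for the whole second after the job is handed in: The yellow pointer's tip stands within the red band's height (3 mm above or below its centre); the wedge lies flat on the bench (tilt under 0.06 rad, origin under 4 mm), its thin end at least 20 mm past the roller into the lane, bearing the table (more than 1 N), at rest (z of pointer_tip in the frame of mark_centre between -0.003 and 0.003 m and contact force between wedge and lift_fixture above 1 N and y of wedge_tip in the frame of roller below -0.02 m and angle between wedge's own z axis and vertical below 0.06 rad and height (world z) of wedge below 0.004 m and linear speed of wedge below 0.01 m/s); the robot touches nothing.
It fails at once if the robot itself pushes or lifts the table or its fixture (more than 5 N) (contact force between any of the arm, the fingers and lift_fixture above 5 N).
It fails at once if the red band is shifted by more than 2 mm (distance of mark_centre from where it was at the start of the episode above 0.002 m).
It fails at once if a bystander is moved by more than 30 mm (distance of any of pen, heatsink, hexkeys, tape from where it was at the start of the episode above 0.03 m).
It also fails if it takes over 42 s, if anything falls off the work surface, if the arm or the gripper's body presses on something with over 40 N, if the wrist force passes 120 N, or if a joint passes its speed limit or range.

## Working session

There is one attempt and no reset: what is moved stays moved. The work goes in short steps, Python scripts to look and compute and a tool call to move; the robot and the scene stay as the last step left them, time stands still between calls to the robot, and variables do not carry over. Pictures are saved under pics/ and viewed, at most 10 in all, crops included, and the job is handed in when it is done.

Besides the shell and the picture viewer there is one more tool, called after ">>>" by a JSON object that holds its "fn" and its "kwargs". send_rows: Moves the arm, as the interface text tells. Its arguments: {"type":"object","properties":{"delta_pos":{"type":"array","items":{"type":"array","items":{"type":"number"}}},"twist":{"type":"array","items":{"type":"number"}},"grip":{"type":"array","items":{"type":"number"}},"grip_force":{"type":"number"}},"required":["delta_pos","twist","grip"]}

```bash
mkdir -p pics
cat > h.py <<'E'
import numpy as np, cv2
from workcell import manip
def ray(p,px):
    # returns cam origin and world dir
    M=np.array(p["world_to_cam"]);R=M[:3,:3];t=M[:3,3]
    d=np.array([(px[0]-p["cx"])/p["fx"],-(px[1]-p["cy"])/p["fy"],-1.0])
    return -R.T@t, R.T@d
def at_z(p,px,z):
    o,d=ray(p,px); return o+d*(z-o[2])/d[2]
def at_depth(p,px):
    o,d=ray(p,px); c,r=int(round(px[0])),int(round(px[1]))
    w=p["depth"][max(r-1,0):r+2,max(c-1,0):c+2]; w=w[w>0]
    return o+d*np.median(w) if w.size else None
def proj(p,X):
    M=np.array(p["world_to_cam"]);c=M[:3,:3]@np.array(X)+M[:3,3]
    return np.array([p["cx"]+p["fx"]*c[0]/-c[2],p["cy"]-p["fy"]*c[1]/-c[2]])
E
cat > a.py <<'E'
from h import *
np.set_printoptions(precision=4,suppress=True)
print(manip.read_state()["tool_rot"])
for n in("scene","top"):
    p=manip.snapshot(n); cv2.imwrite(f"pics/{n}0.png",p["color"])
    print(n,[k for k in p if k not in("color","depth")],p["fx"],at_z(p,(280,210),0))
    for k in["wedge","wedge_tip","lift_fixture","roller","pointer_tip","mark_centre","pen","heatsink","hexkeys","tape"]:
        for d in manip.tip_of(k,p)[:2]:
            z={"pointer_tip":.028,"mark_centre":.038,"roller":.009}.get(k,0)
            print(k,round(d["conf"],2),np.round(d["at"],1),at_z(p,d["at"],z),at_depth(p,d["at"]))
    for d in manip.outline_of("wedge",p)[:1]:
        m=d["pixels"]; r,c=np.nonzero(m); print("wedge px",m.sum(),cv2.minAreaRect(np.c_[c,r].astype(np.float32)))
E
python3 a.py
```

```text
[-0.0012  0.985   0.1725 -0.0001]
scene ['fx', 'fy', 'cx', 'cy', 'world_to_cam', 'shot'] 534.8990300013136 [ 0.5857 -0.0547  0.    ]
wedge 0.82 [303.9 261.2] [0.4419 0.0751 0.    ] [0.43   0.0966 0.0224]
wedge_tip 0.68 [256.3 227. ] [0.5974 0.0315 0.    ] [0.5945 0.0355 0.0039]
roller 0.81 [315.1 189.6] [ 0.5495 -0.1659  0.009 ] [ 0.5529 -0.1722  0.0041]
roller 0.4 [365.6 232.1] [ 0.3665 -0.0776  0.009 ] [ 0.367  -0.0789  0.0079]
pointer_tip 0.56 [345.7 181. ] [ 0.4893 -0.2168  0.028 ] [ 0.4814 -0.1991  0.0409]
pen 0.7 [366.4 232.9] [ 0.3676 -0.0864  0.    ] [ 0.3646 -0.0783  0.007 ]
heatsink 0.63 [292.5 321.1] [ 0.3744  0.2345 -0.    ] [0.3661 0.2485 0.0185]
hexkeys 0.66 [219.7 226.4] [0.672  0.0756 0.    ] [0.6571 0.093  0.0181]
tape 0.7 [198.4 270.6] [0.6183 0.2206 0.    ] [0.6179 0.2209 0.0005]
wedge px 1254 ((282.3836364746094, 243.9803466796875), (69.74247741699219, 24.850767135620117), 23.629377365112305)
top ['fx', 'fy', 'cx', 'cy', 'world_to_cam', 'shot'] 545.7778721569391 [ 0.504  -0.0214  0.    ]
wedge 0.85 [230.5 237.5] [0.4463 0.0765 0.    ] [0.4401 0.0758 0.0496]
wedge_
[... 412 characters left out ...]
9.5] [ 0.4843 -0.2035  0.028 ] [ 0.4845 -0.2037  0.0271]
mark_centre 0.55 [161.4 149.4] [0.6118 0.2149 0.038 ] [ 0.6229  0.2206 -0.0004]
mark_centre 0.42 [370.4 218.8] [ 0.484  -0.1966  0.038 ] [ 0.4833 -0.1956  0.042 ]
pen 0.6 [310.2 279.4] [ 0.3661 -0.0827  0.    ] [ 0.3657 -0.0817  0.0075]
heatsink 0.84 [149.6 271.5] [0.3767 0.2312 0.    ] [0.3762 0.2299 0.0083]
hexkeys 0.78 [234.7 130.4] [0.668  0.0738 0.    ] [0.6645 0.0737 0.0107]
tape 0.85 [160.1 148.2] [0.6252 0.2233 0.    ] [0.6251 0.2232 0.0001]
tape 0.7 [310.  278.7] [ 0.3674 -0.0823  0.    ] [ 0.367  -0.0813  0.0077]
wedge px 1636 ((238.82107543945312, 205.2513427734375), (21.03639793395996, 87.5020523071289), 17.020524978637695)
```

View pics/top0.png

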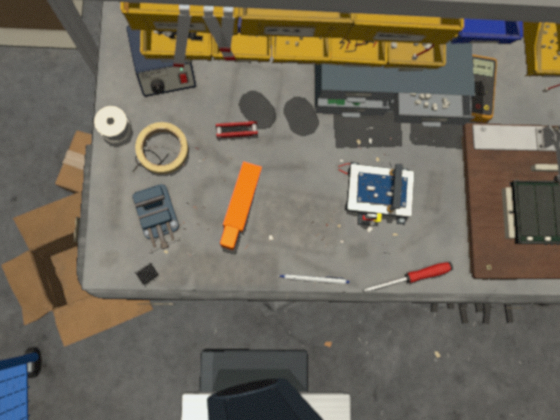

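View pics/scene0.png

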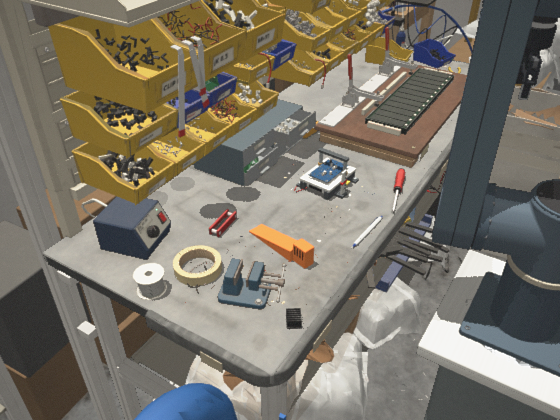

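The top view shows the wedge at about (240,205), with its tip at (253,166) pointing away from the robot. The fixture is at about (380,190) with its open end to the left (+y). The gauge and yellow pointer are on the robot's side at about (375,218), and the pen at (315,279) is clear of the lane.

```bash
cat > b.py <<'E'
from h import *
np.set_printoptions(precision=4,suppress=True)
def cloud(p):
    M=np.array(p["world_to_cam"]);r,c=np.mgrid[0:420,0:560]
    d=np.stack([(c-p["cx"])/p["fx"],-(r-p["cy"])/p["fy"],-np.ones_like(c,float)],-1)*p["depth"][...,None]
    return (d-M[:3,3])@M[:3,:3]
p=manip.snapshot("top");X=cloud(p);ok=p["depth"]>0
for name,(zl,zh) in {"tabletop":(.026,.042),"bridge":(.065,.1)}.items():
    m=ok&(X[...,2]>zl)&(X[...,2]<zh)&(abs(X[...,0]-.54)<.12)&(abs(X[...,1]+.21)<.12)
    m=cv2.morphologyEx(m.astype(np.uint8),cv2.MORPH_OPEN,np.ones((3,3)))>0
    P=X[m]; (c,s,a)=cv2.minAreaRect((P[:,:2]*1000).astype(np.float32)); print(name,m.sum(),c,s,a,np.median(P[:,2]))
# white-ish table
hsv=cv2.cvtColor(p["color"],cv2.COLOR_BGR2HSV)
m=(hsv[...,0]>5)&(hsv[...,0]<18)&(hsv[...,1]>180)&(abs(X[...,0]-.5)<.13)&(abs(X[...,1]-.05)<.1)
P=X[m];print("wedge",m.sum(),cv2.minAreaRect((P[:,:2]*1000).astype(np.float32)))
b=P[P[:,2]>.043];print("block",len(b),b.mean(0))
r=P[(P[:,2]<.031)];c,v=np.linalg.eigh(np.cov(P[:,:2].T));print("axis",np.degrees(np.arctan2(v[1,1],v[0,1])),r[:,2].min())
cv2.imwrite("pics/topc.png",cv2.resize(p["color"][145:245,325:435],None,fx=5,fy=5,interpolation=2))
s=manip.snapshot("scene");Y=cloud(s);cv2.imwrite("pics/scc.png",cv2.resize(s["color"][135:215,285:375],None,fx=6,fy=6,interpolation=2))
h=cv2.cvtColor(s["color"],cv2.COLOR_BGR2HSV)
for n,q,Q,w in(("top",p,X,hsv),("scene",s,Y,h)):
    near=(abs(Q[...,0]-.485)<.04)&(abs(Q[...,1]+.2)<.07)&(Q[...,2]>.01)
    red=near&((w[...,0]<8)|(w[...,0]>172))&(w[...,1]>120); ye=near&(w[...,0]>22)&(w[...,0]<35)&(w[...,1]>130)
    for k,mm in(("red",red),("yel",ye)):
        print(n,k,mm.sum()); 
        if mm.sum(): rr,cc=np.nonzero(mm);print(cc.mean(),rr.mean(),Q[mm].mean(0),Q[mm].min(0),Q[mm].max(0))
E
python3 b.py
```

```text
tabletop 1373 (536.6295776367188, -218.7046661376953) (129.03317260742188, 109.5650405883789) 84.72946166992188 0.032153930196436226
bridge 370 (529.0786743164062, -232.05055236816406) (42.21845626831055, 117.02063751220703) 64.47235107421875 0.08124293792786672
wedge 1575 ((510.7895812988281, 59.99539566040039), (38.45861053466797, 178.57925415039062), 74.92659759521484)
block 293 [0.4439 0.0782 0.0493]
axis 165.13090002304915 -0.0035153924154632363
top red 19
365.05263157894734 217.94736842105263 [ 0.4848 -0.1852  0.0414] [ 0.4824 -0.1964  0.0215] [ 0.4902 -0.1793  0.0485]
top yel 38
378.07894736842104 217.39473684210526 [ 0.4885 -0.2141  0.03  ] [ 0.4814 -0.2189  0.0258] [ 0.4975 -0.2071  0.035 ]
scene red 12
342.5833333333333 182.5 [ 0.4843 -0.1874  0.042 ] [ 0.4801 -0.2031  0.0294] [ 0.4986 -0.1784  0.0454]
scene yel 13
347.46153846153845 182.0 [ 0.4838 -0.216   0.0274] [ 0.4788 -0.2488  0.0102] [ 0.4982 -0.2026  0.0338]
```

View pics/topc.png

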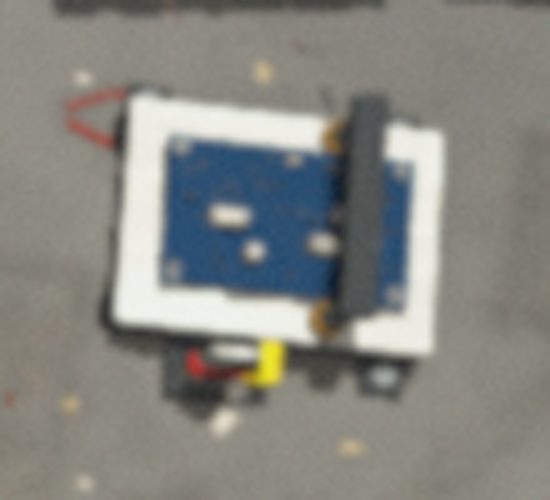

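View pics/scc.png

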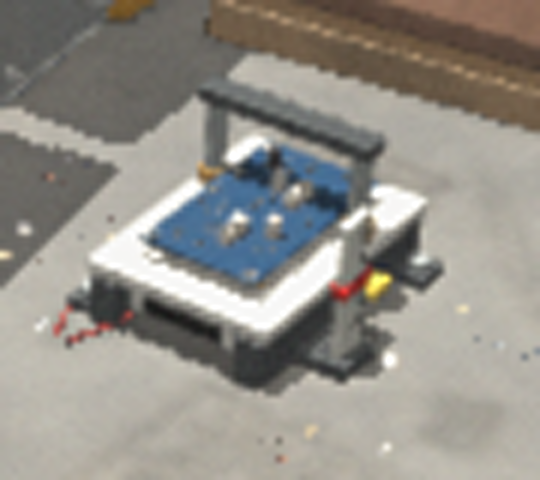

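```bash
cat > c.py <<'E'
from h import *
np.set_printoptions(precision=4,suppress=True)
p=manip.snapshot("top")
cr=np.array([(133,95),(443,132),(433,355),(113,325)])/5+[324.6,144.6]
W=np.array([at_z(p,c,.0325) for c in cr]);print(W, W.mean(0))
for a,b in((1,0),(2,3)): d=W[b]-W[a];print("len y",np.linalg.norm(d),np.degrees(np.arctan2(d[1],d[0])))
for a,b in((3,0),(2,1)): d=W[b]-W[a];print("len x",np.linalg.norm(d),np.degrees(np.arctan2(d[1],d[0])))
# bridge ends
B=[at_z(p,np.array(c)/5+[324.6,144.6],.082) for c in((370,95),(358,318))];d=B[0]-B[1];print("bridge",B,np.linalg.norm(d),np.degrees(np.arctan2(d[1],d[0])))
s=manip.snapshot("scene")
h=cv2.cvtColor(s["color"],cv2.COLOR_BGR2HSV)
for r in range(176,190):print(r,[tuple(h[r,c]) for c in range(338,350)])if 0 else None
th=np.radians(-6);C=np.array([.5385,-.2185])
for n,q in(("top",p),("scene",s)):
  for d in manip.outline_of("mark_centre",q)[:2]:print(n,"mark outl",d["conf"],d["at"],d["pixels"].sum())
  for d in manip.tip_of("mark_centre",q)[:2]+manip.tip_of("pointer_tip",q)[:2]:print(n,d)
o=np.array(s["world_to_cam"]);print("scene cam",-o[:3,:3].T@o[:3,3]);o=np.array(p["world_to_cam"]);print("top cam",-o[:3,:3].T@o[:3,3])
E
python3 c.py
```

```text
[[ 0.5961 -0.1611  0.0325]
 [ 0.5846 -0.2875  0.0325]
 [ 0.4932 -0.2804  0.0325]
 [ 0.5022 -0.1519  0.0325]] [ 0.544  -0.2202  0.0325]
len y 0.12698400034252597 84.78399557993988
len y 0.12884089095999948 85.98647630286688
len x 0.09436033307946412 -5.607053997042921
len x 0.09166197182768164 -4.475578510740397
bridge [array([ 0.5855, -0.2429,  0.082 ]), array([ 0.4982, -0.2358,  0.082 ])] 0.08762719970614836 -4.6862563283030125
top {'at': [368.7, 218.1], 'conf': 0.55}
top {'at': [372.8, 221.0], 'conf': 0.79}
scene mark outl 0.22 [326.4, 172.5] 1033
scene {'at': [340.4, 183.2], 'conf': 0.57}
scene cam [0.0212 0.8339 0.7904]
top cam [0.3116 0.0599 1.0799]
```

The band sits about 14 mm above the pointer, and the fixture yaw is about -5° with its origin near (0.544, -0.220). I'll move above the wedge's grip block, turning +145°. That is the half-turn grasp that keeps joint 6 within range.

>>> {"fn": "send_rows", "kwargs": {"delta_pos": [[0.013,0.029,0],[0.026,0.057,0],[0.04,0.086,0],[0.053,0.114,0],[0.066,0.143,0]], "twist": [0.12,0.24,0.36,0.48,0.6], "grip": [1,1,1,1,1]}}

```text
clock: 2.12
eef_pos: [0.2448, -0.3496, 0.1989]
tool_rot: [0.0, 0.889, 0.458, 0.0]
ft_force: [0.9, -0.7, -0.6]
grip_width: 0.0854
gripper_force: 0.0
```

>>> {"fn": "send_rows", "kwargs": {"delta_pos": [[0.013,0.029,0],[0.026,0.057,0],[0.04,0.086,0],[0.053,0.114,0],[0.066,0.143,0]], "twist": [0.12,0.24,0.36,0.48,0.6], "grip": [1,1,1,1,1]}}

```text
clock: 2.53
eef_pos: [0.3108, -0.2065, 0.1991]
tool_rot: [0.0, 0.714, 0.7, 0.0]
ft_force: [0.7, -0.4, 0.3]
grip_width: 0.085
gripper_force: 0.0
```

>>> {"fn": "send_rows", "kwargs": {"delta_pos": [[0.013,0.029,0],[0.026,0.057,0],[0.04,0.086,0],[0.053,0.114,0],[0.066,0.143,0]], "twist": [0.12,0.24,0.36,0.48,0.6], "grip": [1,1,1,1,1]}}

```text
clock: 2.95
eef_pos: [0.3769, -0.0633, 0.1992]
tool_rot: [0.001, 0.475, 0.88, 0.0]
ft_force: [1.1, -0.3, 0.1]
grip_width: 0.0855
gripper_force: 0.0
```

>>> {"fn": "send_rows", "kwargs": {"delta_pos": [[0.013,0.029,0],[0.026,0.057,0],[0.04,0.086,0],[0.053,0.114,0],[0.066,0.143,0]], "twist": [0.12,0.24,0.36,0.48,0.6], "grip": [1,1,1,1,1]}}

```text
clock: 3.37
eef_pos: [0.4429, 0.0799, 0.1991]
tool_rot: [0.0, 0.193, 0.981, -0.0]
ft_force: [1.3, -0.3, 0.7]
grip_width: 0.0852
gripper_force: 0.0
```

```bash
cat > st.py <<'E'
from h import *
s=manip.read_state();q=s["tool_rot"]
yaw=2*np.degrees(np.arctan2(q[2],q[1]))
print("t",s["clock"],"tcp",np.round(s["eef_pos"],4),"yaw x",round(yaw,2),"j",np.round(s["joints"],2),"F",np.round(s["ft_force"],1),"w",s["grip_width"],s["gripper_force"])
E
python3 st.py
python3 - <<'E'
from h import *
s=manip.snapshot("scene")
# band z: vertical plane fixture x=-62.5 (yaw -5)
C=np.array([.544,-.220,0]);ex=np.array([np.cos(np.radians(5)),-np.sin(np.radians(5)),0])
h=cv2.cvtColor(s["color"],cv2.COLOR_BGR2HSV)
roi=np.zeros((420,560),bool);roi[176:190,334:352]=1
for n,m in(("red",((h[...,0]<8)|(h[...,0]>172))&(h[...,1]>110)&roi),("yel",(h[...,0]>20)&(h[...,0]<36)&(h[...,1]>110)&roi)):
    r,c=np.nonzero(m)
    for px in sorted(zip(c,r)):
        o,d=ray(s,px);t=((C-.0625*ex-o)@ex)/(d@ex);X=o+t*d;print(n,px,np.round(X,4))
E
```

```text
t 3.3667 tcp [0.4429 0.0799 0.1991] yaw x 157.74 j [ 0.03 -0.15 -0.09  1.63 -0.    0.42] F [ 1.3 -0.3  0.7] w 0.0851528466273429 0.0
red (np.int64(340), np.int64(182)) [ 0.4853 -0.1741  0.0507]
red (np.int64(340), np.int64(183)) [ 0.4852 -0.1745  0.0475]
red (np.int64(340), np.int64(184)) [ 0.4852 -0.1748  0.0443]
red (np.int64(341), np.int64(183)) [ 0.4848 -0.1794  0.0448]
red (np.int64(341), np.int64(184)) [ 0.4848 -0.1798  0.0416]
red (np.int64(342), np.int64(183)) [ 0.4844 -0.1844  0.0421]
red (np.int64(342), np.int64(184)) [ 0.4843 -0.1848  0.0389]
red (np.int64(343), np.int64(182)) [ 0.484  -0.189   0.0427]
red (np.int64(343), np.int64(183)) [ 0.4839 -0.1894  0.0394]
red (np.int64(344), np.int64(181)) [ 0.4836 -0.1937  0.0432]
red (np.int64(344), np.int64(182)) [ 0.4835 -0.1941  0.0399]
red (np.int64(344), np.int64(183)) [ 0.4835 -0.1945  0.0367]
red (np.int64(345), np.int64(181)) [ 0.4831 -0.1987  0.0404]
red (np.int64(346), np.int64(180)) [ 0.4827 -0.2034  0.041 ]
yel (np.int64(346), np.int64(182)) [ 0.4826 -0.2043  0.0344]
yel (np.int64(346), np.int64(183)) [ 0.4826 -0.2048  0.0311]
yel (np.int64(346), np.int64(184)) [ 0.4826 -0.2052  0.0278]
yel (np.int64(347), np.int64(180)) [ 0.4823 -0.2086  0.0382]
yel (np.int64(347), np.int64(181)) [ 0.4822 -0.209   0.0349]
yel (np.int64(347), np.int64(182)) [ 0.4822 -0.2095  0.0316]
yel (np.int64(347), np.int64(183)) [ 0.4821 -0.2099  0.0283]
yel (np.int64(347), np.int64(184)) [ 0.4821 -0.2104  0.025 ]
yel (np.int64(348), np.int64(180)) [ 0.4818 -0.2138  0.0354]
yel (np.int64(348), np.int64(181)) [ 0.4818 -0.2142  0.0321]
yel (np.int64(348), np.int64(182)) [ 0.4817 -0.2147  0.0288]
yel (np.int64(348), np.int64(183)) [ 0.4817 -0.2152  0.0255]
yel (np.int64(349), np.int64(180)) [ 0.4813 -0.219   0.0327]
yel (np.int64(349), np.int64(181)) [ 0.4813 -0.2195  0.0293]
yel (np.int64(349), np.int64(182)) [ 0.4813 -0.2199  0.026 ]
```

>>> {"fn": "send_rows", "kwargs": {"delta_pos": [[0.0005,-0.001,-0.01],[0.0005,-0.002,-0.045],[0.0005,-0.002,-0.08],[0.0005,-0.002,-0.11],[0.0005,-0.002,-0.14]], "twist": [0.08,0.13,0.13,0.13,0.13], "grip": [1,1,1,1,1]}}

```text
clock: 3.83
eef_pos: [0.4427, 0.0762, 0.0574]
tool_rot: [0.0, 0.132, 0.991, -0.0]
ft_force: [0.8, 0.1, -0.0]
grip_width: 0.0858
gripper_force: 0.0
```

>>> {"fn": "send_rows", "kwargs": {"delta_pos": [[0,0,-0.015],[0,0,-0.03],[0,0,-0.04],[0,0,-0.047],[0,0,-0.047]], "twist": [0,0,0,0,0], "grip": [1,1,1,1,1]}}

```text
clock: 4.25
eef_pos: [0.4417, 0.0761, 0.0106]
tool_rot: [-0.001, 0.132, 0.991, -0.0]
ft_force: [-0.1, 0.1, 0.3]
grip_width: 0.0851
gripper_force: 0.0
```

>>> {"fn": "send_rows", "kwargs": {"delta_pos": [[0,0,0],[0,0,0],[0,0,0],[0,0,0],[0,0,0]], "twist": [0,0,0,0,0], "grip": [0,-0.2,-0.6,-1,-1], "grip_force": 60}}

```text
clock: 4.67
eef_pos: [0.4438, 0.0766, 0.0129]
tool_rot: [0.001, 0.132, 0.991, 0.001]
ft_force: [-1.9, 2.9, 16.3]
grip_width: 0.0257
gripper_force: 56.3
```

>>> {"fn": "send_rows", "kwargs": {"delta_pos": [[0,0,0],[0,0,0],[0,0,0],[0,0,0],[0,0,0]], "twist": [0,0,0,0,0], "grip": [-1,-1,-1,-1,-1]}}

```text
clock: 5.08
eef_pos: [0.4439, 0.0766, 0.0131]
tool_rot: [0.001, 0.132, 0.991, 0.0]
ft_force: [-0.7, 0.6, 5.1]
grip_width: 0.0258
gripper_force: 59.1
```

```bash
python3 st.py
```

```text
t 5.0833 tcp [0.4439 0.0766 0.0131] yaw x 164.84 j [ 0.02 -0.11 -0.42  1.25  0.    0.29] F [-0.7  0.6  5.1] w 0.02575546678268288 59.06795907176274
```

>>> {"fn": "send_rows", "kwargs": {"delta_pos": [[0,0,0.01],[0,0,0.02],[0.0,0,0.02],[0.01,0,0.02],[0.02,0,0.02]], "twist": [0,0,-0.09,-0.19,-0.29], "grip": [-1,-1,-1,-1,-1]}}

```text
clock: 5.5
eef_pos: [0.4627, 0.0761, 0.0323]
tool_rot: [-0.0, 0.276, 0.961, -0.0]
ft_force: [0.6, 0.8, -1.6]
grip_width: 0.0254
gripper_force: 59.2
```

>>> {"fn": "send_rows", "kwargs": {"delta_pos": [[0.01,-0.006,0],[0.02,-0.012,0],[0.03,-0.018,0],[0.04,-0.024,0],[0.05,-0.03,0]], "twist": [-0.11,-0.22,-0.33,-0.44,-0.55], "grip": [-1,-1,-1,-1,-1]}}

```text
clock: 5.92
eef_pos: [0.513, 0.0459, 0.0319]
tool_rot: [-0.0, 0.527, 0.85, -0.0]
ft_force: [-0.5, -0.1, -2.0]
grip_width: 0.0257
gripper_force: 59.2
```

>>> {"fn": "send_rows", "kwargs": {"delta_pos": [[0.01,-0.006,0],[0.02,-0.012,0],[0.03,-0.018,0],[0.04,-0.024,0],[0.05,-0.03,0]], "twist": [-0.11,-0.22,-0.33,-0.44,-0.55], "grip": [-1,-1,-1,-1,-1]}}

```text
clock: 6.33
eef_pos: [0.563, 0.0158, 0.0318]
tool_rot: [-0.0, 0.738, 0.675, -0.0]
ft_force: [0.2, -0.1, -1.6]
grip_width: 0.0255
gripper_force: 59.2
```

```bash
cat > w.py <<'E'
import sys
from h import *
np.set_printoptions(precision=4,suppress=True)
p=manip.snapshot("top")
exec(open("b.py").read().split("p=manip")[0].split("\n",2)[2])
X=cloud(p);hsv=cv2.cvtColor(p["color"],cv2.COLOR_BGR2HSV)
m=(hsv[...,0]>5)&(hsv[...,0]<18)&(hsv[...,1]>180)&(abs(X[...,0]-.53)<.13)&(X[...,1]>-.21)&(X[...,1]<.1)&(X[...,2]<.06)&(X[...,2]>-.01)
P=X[m];P=P[P[:,2]<.033];c,v=np.linalg.eigh(np.cov(P[:,:2].T))
print("ramp n",len(P),"mean",P.mean(0),"axis deg",np.degrees(np.arctan2(v[1,1],v[0,1])),"zmin",P[:,2].min())
for d in manip.tip_of("wedge_tip",p)[:2]:print("tip",d["conf"],at_z(p,d["at"],0.0))
cv2.imwrite("pics/%s.png"%sys.argv[1],cv2.resize(p["color"][130:260,230:440],None,fx=3.5,fy=3.5,interpolation=2))
E
python3 st.py; python3 w.py w1
```

```text
t 6.3333 tcp [0.563  0.0158 0.0318] yaw x 84.86 j [-0.09  0.18 -0.09  1.3  -0.    1.57] F [ 0.2 -0.1 -1.6] w 0.025524673580839968 59.22866025706753
ramp n 428 mean [ 0.5519 -0.1165  0.0242] axis deg 76.70172433753537 zmin -0.0015147943182062759
tip 0.8 [ 0.5569 -0.1437  0.    ]
tip 0.69 [ 0.4872 -0.2094  0.    ]
```

View pics/w1.png

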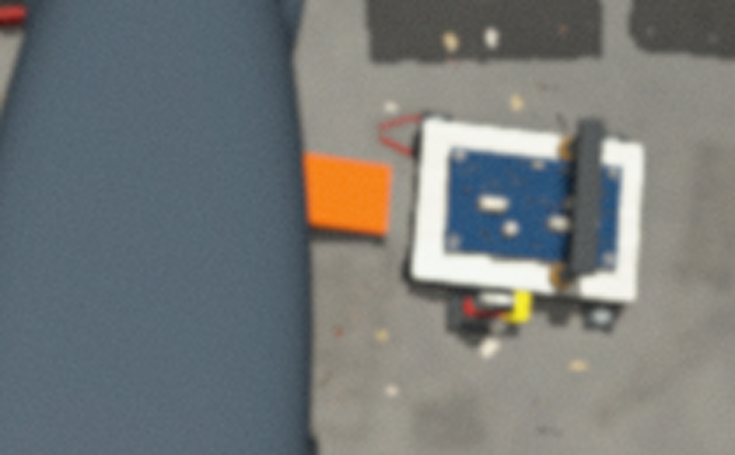

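The wedge is held in line with the lane, with its tip about 14 mm short of the open end. Next I lower it, then slide.

>>> {"fn": "send_rows", "kwargs": {"delta_pos": [[0,0,-0.008],[0,0,-0.015],[0,0,-0.0185],[0,0,-0.0195],[0,0,-0.0195]], "twist": [0,0,0,0,0], "grip": [-1,-1,-1,-1,-1]}}

```text
clock: 6.85
eef_pos: [0.5618, 0.0167, 0.0131]
tool_rot: [-0.0, 0.736, 0.678, -0.0]
ft_force: [-2.3, 0.2, 4.5]
grip_width: 0.0253
gripper_force: 60.1
```

>>> {"fn": "send_rows", "kwargs": {"delta_pos": [[-0.0007,-0.008,0],[-0.0014,-0.016,0],[-0.0021,-0.024,0],[-0.0028,-0.032,0],[-0.0035,-0.04,0]], "twist": [0,0,0,0,0], "grip": [-1,-1,-1,-1,-1]}}

```text
clock: 7.27
eef_pos: [0.56, -0.0242, 0.0131]
tool_rot: [0.0, 0.736, 0.677, 0.001]
ft_force: [-0.2, 4.3, 5.0]
grip_width: 0.0255
gripper_force: 60.2
```

>>> {"fn": "send_rows", "kwargs": {"delta_pos": [[-0.0007,-0.008,0],[-0.0014,-0.016,0],[-0.0021,-0.024,0],[-0.0028,-0.032,0],[-0.0035,-0.04,0]], "twist": [0,0,0,0,0], "grip": [-1,-1,-1,-1,-1]}}

```text
clock: 7.68
eef_pos: [0.5568, -0.0596, 0.0131]
tool_rot: [-0.003, 0.735, 0.678, 0.005]
ft_force: [1.1, 14.8, 7.1]
grip_width: 0.0255
gripper_force: 60.4
```

```bash
cat > m.py <<'E'
import sys
from h import *
import runpy; runpy.run_path("st.py")
exec(open("b.py").read().split("p=manip")[0].split("\n",2)[2])
C=np.array([.544,-.220]);a=np.radians(-5);R=np.array([[np.cos(a),np.sin(a)],[-np.sin(a),np.cos(a)]])  # world->fixture
p=manip.snapshot("top");X=cloud(p);h=cv2.cvtColor(p["color"],cv2.COLOR_BGR2HSV)
F=(X[...,:2]-C)@R.T
t=(p["depth"]>0)&(abs(F[...,0])<.044)&(abs(F[...,1])<.062)&(h[...,1]<50)&(h[...,2]>180)&(X[...,2]<.07)
print("table white z",np.median(X[t][:,2]),t.sum())
s=manip.snapshot("scene");h=cv2.cvtColor(s["color"],cv2.COLOR_BGR2HSV)
Y=cloud(s);G=(Y[...,:2]-C)@R.T
t=(s["depth"]>0)&(abs(G[...,0])<.044)&(abs(G[...,1])<.062)&(h[...,1]<50)&(h[...,2]>180)&(Y[...,2]<.07)
print("scene table z",np.median(Y[t][:,2]),t.sum())
for d in manip.tip_of("pointer_tip",s)[:1]+manip.tip_of("mark_centre",s)[:1]:print(d)
ex=np.array([*R[0],0]);P0=np.array([*C,0])-.0625*ex
roi=np.zeros((420,560),bool);roi[170:192,334:354]=1
for n,m in(("red",((h[...,0]<8)|(h[...,0]>172))&(h[...,1]>110)&roi),("yel",(h[...,0]>20)&(h[...,0]<36)&(h[...,1]>110)&roi)):
    r,c=np.nonzero(m);Z=[];
    for px in zip(c,r):
        o,d=ray(s,px);x=o+((P0-o)@ex)/(d@ex)*d;Z.append([(x[:2]-C)@R[1],x[2]])
    print(n,len(Z),"px mean",c.mean(),r.mean(),"y,z mean",np.mean(Z,0) if Z else 0)
cv2.imwrite("pics/%s.png"%sys.argv[1],cv2.resize(s["color"][140:210,290:370],None,fx=8,fy=8,interpolation=2))
E
python3 m.py m1
```

```text
t 7.6833 tcp [ 0.5568 -0.0596  0.0131] yaw x 85.32 j [-0.23  0.18 -0.13  1.26  0.01  1.42] F [ 1.1 14.8  7.1] w 0.025511694876901015 60.361186265945435
table white z 0.036885584629434295 495
scene table z 0.037669910351136426 228
{'at': [345.4, 179.4], 'conf': 0.86}
red 12 px mean 342.0833333333333 182.83333333333334 y,z mean [0.02986553 0.04243137]
yel 15 px mean 347.53333333333336 180.4 y,z mean [0.00302733 0.03540767]
```

View pics/m1.png

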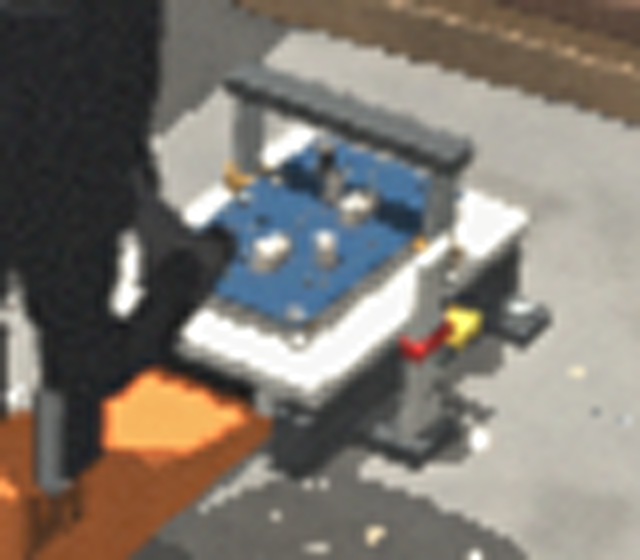

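Picture: the wedge is under the roller and the table has lifted about 4.7 mm. The yellow pointer at (462,325) is still below the line of the red band at (425,345). It needs about 6 mm more lift, so about 30 mm more travel.

>>> {"fn": "send_rows", "kwargs": {"delta_pos": [[-0.0005,-0.006,0],[-0.001,-0.012,0],[-0.0015,-0.018,0],[-0.002,-0.023,0],[-0.0024,-0.027,0]], "twist": [0,0,0,0,0], "grip": [-1,-1,-1,-1,-1]}}

```text
clock: 8.3
eef_pos: [0.5543, -0.0866, 0.013]
tool_rot: [-0.003, 0.735, 0.678, 0.004]
ft_force: [2.1, 13.3, 7.1]
grip_width: 0.0255
gripper_force: 60.4
```

>>> {"fn": "send_rows", "kwargs": {"delta_pos": [[0,0,0],[0,0,0],[0,0,0]], "twist": [0,0,0], "grip": [-1,-1,-1]}}

```text
clock: 8.55
eef_pos: [0.5542, -0.0875, 0.013]
tool_rot: [-0.002, 0.736, 0.677, 0.003]
ft_force: [1.6, 10.9, 6.4]
grip_width: 0.0254
gripper_force: 60.4
```

```bash
python3 m.py m2
```

```text
t 8.55 tcp [ 0.5542 -0.0875  0.013 ] yaw x 85.29 j [-0.28  0.18 -0.13  1.26  0.01  1.37] F [ 1.6 10.9  6.4] w 0.025365793316829536 60.373252630233765
table white z 0.0424445507873612 309
scene table z 0.043039414546077494 185
{'at': [343.6, 177.7], 'conf': 0.57}
{'at': [294.4, 203.0], 'conf': 0.38}
red 15 px mean 342.6666666666667 182.53333333333333 y,z mean [0.02703468 0.04181602]
yel 18 px mean 347.6666666666667 178.22222222222223 y,z mean [0.00332299 0.04216723]
```

View pics/m2.png

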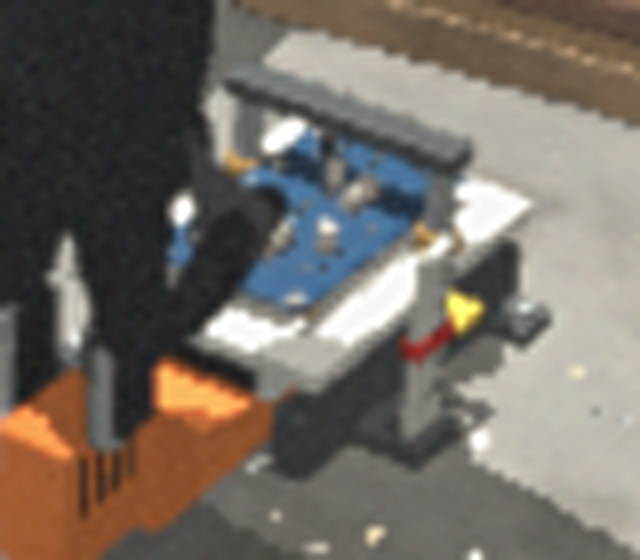

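```bash
cat > ov.py <<'E'
from h import *
s=manip.snapshot("scene");C=np.array([.544,-.220,0]);a=np.radians(-5)
ex=np.array([np.cos(a),np.sin(a),0]);ey=np.array([-np.sin(a),np.cos(a),0])
x0,y0,x1,y1,k=325,155,375,205,12
im=cv2.resize(s["color"][y0:y1,x0:x1],None,fx=k,fy=k,interpolation=cv2.INTER_CUBIC)
def P(x,y,z):
    q=proj(s,C+ex*x/1e3+ey*y/1e3+[0,0,z/1e3]);return tuple(int(v) for v in ((q-[x0,y0])+.5)*k)
for z,c in((0,(255,0,0)),(38.2,(0,255,0)),(74,(255,0,255))): cv2.line(im,P(-62.5,13,z),P(-62.5,35,z),c,1); print(z,P(-62.5,13,z),P(-62.5,35,z))
cv2.circle(im,P(-62.5,10.5,38.2),4,(255,255,0),1)
cv2.line(im,P(-46,64,34+10.2),P(-46,-64,34+10.2),(0,255,255),1)
cv2.line(im,P(-60,-20,82),P(0,-20,82),(0,0,255),1)
cv2.imwrite("pics/ov.png",im)
E
python3 ov.py
```

```text
0 (239, 469) (184, 517)
38.2 (252, 320) (196, 367)
74 (264, 176) (208, 223)
```

View pics/ov.png

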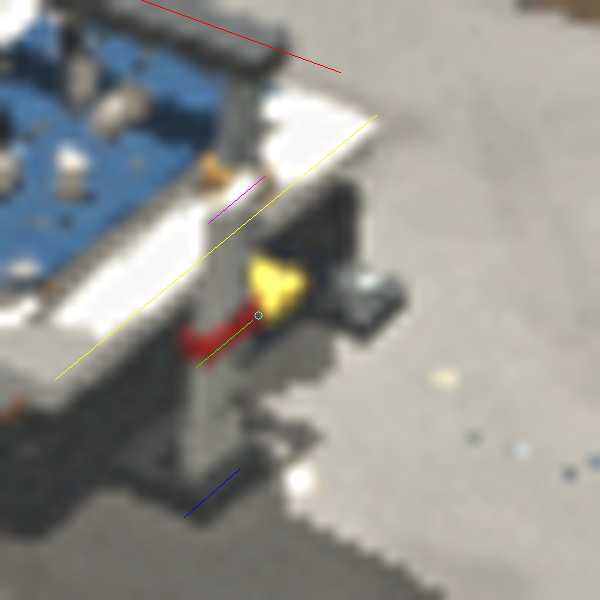

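The overlay puts the pointer tip where I predicted for a 10.2 mm lift, with the band centre about 1.5–2 mm higher. I'll go 6.5 mm further (target lift about 11.5 mm), then release and back off straight up.

>>> {"fn": "send_rows", "kwargs": {"delta_pos": [[-0.0002,-0.0025,0],[-0.0004,-0.005,0],[-0.0006,-0.007,0],[-0.0006,-0.007,0],[-0.0006,-0.007,0]], "twist": [0,0,0,0,0], "grip": [-1,-1,-1,-1,-1]}}

```text
clock: 9.22
eef_pos: [0.5535, -0.0938, 0.013]
tool_rot: [-0.003, 0.735, 0.678, 0.004]
ft_force: [0.6, 11.7, 7.7]
grip_width: 0.0257
gripper_force: 60.4
```

>>> {"fn": "send_rows", "kwargs": {"delta_pos": [[0,0,0],[0,0,0],[0,0,0],[0,0,0],[0,0,0]], "twist": [0,0,0,0,0], "grip": [-0.1,0.0,0.1,0.2,0.2]}}

```text
clock: 9.63
eef_pos: [0.5524, -0.0986, 0.0119]
tool_rot: [-0.0, 0.737, 0.676, -0.001]
ft_force: [-0.5, 0.1, 0.4]
grip_width: 0.0513
gripper_force: 0.0
```

>>> {"fn": "send_rows", "kwargs": {"delta_pos": [[0,0,0.02],[0,0,0.05],[0,0,0.08],[0,0,0.11],[0,0,0.14]], "twist": [0,0,0,0,0], "grip": [0.2,0.2,0.2,0.2,0.2]}}

```text
clock: 10.05
eef_pos: [0.5525, -0.0982, 0.1535]
tool_rot: [-0.0, 0.736, 0.677, -0.0]
ft_force: [0.2, -0.4, 0.2]
grip_width: 0.0514
gripper_force: 0.0
```

>>> {"fn": "send_rows", "kwargs": {"delta_pos": [[-0.02,0.04,0.01],[-0.05,0.08,0.02],[-0.08,0.11,0.03],[-0.11,0.14,0.03],[-0.14,0.17,0.03]], "twist": [0,0,0,0,0], "grip": [0.2,0.2,0.2,0.2,0.2]}}

```text
clock: 10.47
eef_pos: [0.4239, 0.0612, 0.1831]
tool_rot: [0.001, 0.737, 0.676, 0.001]
ft_force: [0.2, 0.9, 0.0]
grip_width: 0.0511
gripper_force: 0.0
```

```bash
python3 m.py m3; sed -i 's/38\.2/39.5/g;s/10\.2/11.5/;s/ov\.png/ov2.png/' ov.py; python3 ov.py
python3 - <<'E'
from h import *
exec(open("b.py").read().split("p=manip")[0].split("\n",2)[2])
p=manip.snapshot("top");X=cloud(p)
b=(abs(X[...,0]-.553)<.04)&(abs(X[...,1]+.093)<.04)&(X[...,2]>.043)&(X[...,2]<.06)
print("block",X[b].mean(0),b.sum())
E
```

```text
t 10.4667 tcp [0.4239 0.0612 0.1831] yaw x 85.12 j [-0.01 -0.21 -0.17  1.6  -0.    1.64] F [0.2 0.9 0. ] w 0.05111788419990127 0.0
table white z 0.043437170175682466 1024
scene table z 0.04410044243557377 155
{'at': [343.8, 176.8], 'conf': 0.76}
red 15 px mean 342.6666666666667 182.53333333333333 y,z mean [0.02703468 0.04181602]
yel 17 px mean 347.47058823529414 178.0 y,z mean [0.00445167 0.04343595]
0 (239, 469) (184, 517)
39.5 (252, 315) (197, 362)
74 (264, 176) (208, 223)
block [ 0.55337991 -0.09183246  0.04932941] 292
```

View pics/ov2.png

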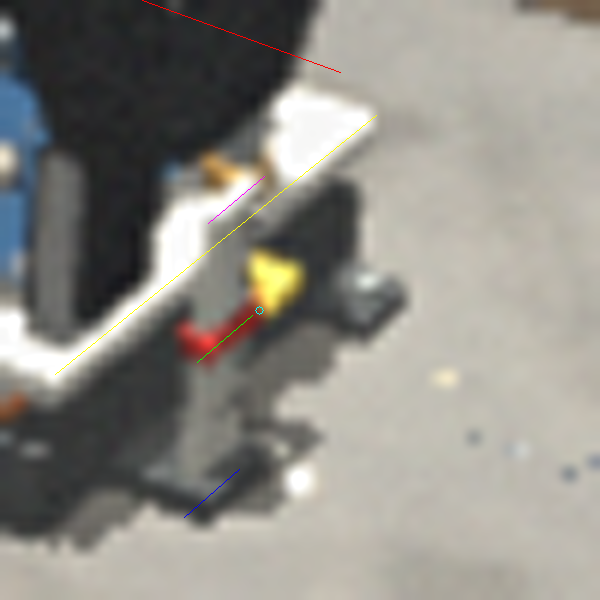

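```bash
cat > z.py <<'E'
from h import *
exec(open("b.py").read().split("p=manip")[0].split("\n",2)[2])
C=np.array([.544,-.220]);a=np.radians(-5);R=np.array([[np.cos(a),np.sin(a)],[-np.sin(a),np.cos(a)]])
for n in("top","scene"):
    S=[manip.snapshot(n) for _ in range(6)];p=dict(S[0]);D=np.array([s["depth"] for s in S]);p["depth"]=np.median(D,0);print(n,"depth sd",np.median(D.std(0)))
    im=np.mean([s["color"] for s in S],0).astype(np.uint8);X=cloud(p);F=np.dstack([(X[...,:2]-C)@R.T,X[...,2]])*1e3
    h=cv2.cvtColor(im,cv2.COLOR_BGR2HSV);near=(F[...,0]<-48)&(F[...,0]>-75)&(abs(F[...,1]-10)<35)&(F[...,2]>12)
    for k,m in(("red",((h[...,0]<8)|(h[...,0]>172))&(h[...,1]>110)),("yel",(h[...,0]>20)&(h[...,0]<36)&(h[...,1]>110))):
        r,c=np.nonzero(m&near);print(k);print(np.c_[c,r,np.round(F[r,c],0)].astype(int).tolist())
E
python3 z.py
```

```text
top depth sd 0.0019068709
red
[[363, 215, -57, 35, 44], [364, 215, -57, 32, 43], [362, 216, -59, 36, 41], [363, 216, -59, 34, 44], [364, 216, -60, 34, 49], [362, 217, -61, 36, 41], [363, 217, -61, 34, 44], [364, 217, -61, 33, 47], [362, 218, -63, 35, 41], [363, 218, -63, 34, 44], [364, 218, -63, 32, 44], [365, 218, -62, 30, 43], [366, 218, -62, 28, 44], [363, 219, -61, 30, 25], [364, 219, -62, 28, 27], [365, 219, -63, 29, 38], [366, 219, -64, 27, 41], [367, 219, -64, 26, 42], [368, 219, -64, 24, 43], [369, 219, -64, 22, 44], [370, 219, -64, 20, 45], [371, 219, -63, 18, 43], [372, 219, -63, 16, 45], [365, 220, -62, 25, 22], [367, 220, -62, 21, 21]]
yel
[[378, 213, -49, 5, 42], [379, 213, -49, 2, 40], [380, 213, -49, 1, 41], [381, 213, -49, -1, 41], [378, 214, -51, 4, 41], [379, 214, -51, 2, 39], [380, 214, -51, 0, 40], [381, 214, -50, -2, 40], [378, 215, -53, 4, 40], [379, 215, -53, 2, 42], [380, 215, -53, 0, 40], [381, 215, -52, -2, 41], [378, 216, -55, 4, 40], [379, 216, -55, 2, 41], [380, 216, -55, 0, 41], [381, 216, -54, -2, 39], [378, 217, -57, 4, 41], [379, 217, -57, 2, 40], [38
[... 535 characters left out ...]
ed
[[344, 181, -64, 23, 45], [345, 181, -65, 20, 44], [346, 181, -65, 16, 41], [343, 182, -64, 29, 45], [344, 182, -65, 26, 44], [345, 182, -64, 19, 40], [340, 183, -60, 36, 45], [341, 183, -63, 36, 45], [342, 183, -64, 32, 44], [343, 183, -65, 29, 42], [344, 183, -64, 23, 39], [340, 184, -59, 33, 39], [341, 184, -62, 35, 42], [342, 184, -65, 34, 42]]
yel
[[346, 176, -64, 16, 56], [346, 177, -55, -1, 41], [347, 177, -58, -1, 42], [348, 177, -60, -2, 42], [349, 177, -62, -3, 42], [346, 178, -58, 4, 41], [347, 178, -59, 0, 40], [348, 178, -63, 3, 43], [349, 178, -65, 1, 43], [347, 179, -63, 7, 42], [348, 179, -63, 3, 40], [349, 179, -65, 1, 39], [347, 180, -65, 11, 42], [348, 180, -64, 4, 38]]
```

Averaged depth puts the pointer tip at about 39.5 mm and the band centre at about 41.3 mm. That's inside the band, but the margin is thin. I'll regrip and push about 6 mm more, for another 1.2 mm of lift.

```bash
python3 st.py
```

```text
t 11.3667 tcp [0.4246 0.0605 0.1821] yaw x 85.18 j [-0.02 -0.21 -0.17  1.6  -0.    1.64] F [ 0.1 -0.1  0.2] w 0.050956456551152746 0.0
```

>>> {"fn": "send_rows", "kwargs": {"delta_pos": [[0.026,-0.031,0],[0.052,-0.062,0],[0.078,-0.093,0],[0.104,-0.124,0],[0.1285,-0.1545,0]], "twist": [0,0,0,0,0], "grip": [0.2,0.2,0.2,0.2,0.2]}}

```text
clock: 11.78
eef_pos: [0.5542, -0.0955, 0.1821]
tool_rot: [0.0, 0.736, 0.677, 0.0]
ft_force: [0.0, 1.3, 0.2]
grip_width: 0.0512
gripper_force: 0.0
```

>>> {"fn": "send_rows", "kwargs": {"delta_pos": [[0,0,0],[0,0,0]], "twist": [0,0], "grip": [0.2,0.2]}}

```text
clock: 11.95
eef_pos: [0.5533, -0.0954, 0.1803]
tool_rot: [-0.001, 0.737, 0.676, -0.001]
ft_force: [0.2, 0.3, -0.1]
grip_width: 0.0511
gripper_force: 0.0
```

>>> {"fn": "send_rows", "kwargs": {"delta_pos": [[0,0.0015,-0.035],[0,0.0015,-0.07],[0,0.0015,-0.1],[0,0.0015,-0.125],[0,0.0015,-0.145]], "twist": [0,0,0,0,0], "grip": [0.2,0.2,0.2,0.2,0.2]}}

```text
clock: 12.37
eef_pos: [0.5509, -0.0906, 0.035]
tool_rot: [-0.001, 0.736, 0.677, -0.001]
ft_force: [0.2, 0.4, -0.8]
grip_width: 0.0511
gripper_force: 0.0
```

>>> {"fn": "send_rows", "kwargs": {"delta_pos": [[0,0,-0.012],[0,0,-0.02],[0,0,-0.023],[0,0,-0.023],[0,0,-0.023]], "twist": [0,0,0,0,0], "grip": [0.2,0.2,0.2,0.2,0]}}

```text
clock: 12.78
eef_pos: [0.5541, -0.0925, 0.0158]
tool_rot: [0.001, 0.736, 0.677, 0.001]
ft_force: [0.9, -0.7, -0.6]
grip_width: 0.0429
gripper_force: 0.0
```

>>> {"fn": "send_rows", "kwargs": {"delta_pos": [[0,0,0],[0,0,0],[0,0,0],[0,0,0],[0,0,0]], "twist": [0,0,0,0,0], "grip": [-0.2,-0.3,-1,-1,-1], "grip_force": 50}}

```text
clock: 13.2
eef_pos: [0.5541, -0.0927, 0.016]
tool_rot: [0.001, 0.736, 0.677, 0.001]
ft_force: [-1.3, 0.4, 5.6]
grip_width: 0.0244
gripper_force: 48.9
```

>>> {"fn": "send_rows", "kwargs": {"delta_pos": [[-0.0002,-0.003,-0.001],[-0.0004,-0.006,-0.001],[-0.0007,-0.009,-0.001],[-0.0009,-0.01,-0.001],[-0.0009,-0.01,-0.001]], "twist": [0,0,0,0,0], "grip": [-1,-1,-1,-1,-1]}}

```text
clock: 13.62
eef_pos: [0.5545, -0.0956, 0.0159]
tool_rot: [-0.003, 0.735, 0.678, 0.007]
ft_force: [0.6, 14.2, 10.5]
grip_width: 0.0245
gripper_force: 50.0
```

>>> {"fn": "send_rows", "kwargs": {"delta_pos": [[0,0,0],[0,0,0]], "twist": [0,0], "grip": [-1,-1]}}

```text
clock: 13.78
eef_pos: [0.5545, -0.0956, 0.0159]
tool_rot: [-0.003, 0.735, 0.678, 0.007]
ft_force: [0.0, 13.4, 10.9]
grip_width: 0.0245
gripper_force: 49.9
```

Only 2.9 mm moved so far, so I'll push 4 mm more.

>>> {"fn": "send_rows", "kwargs": {"delta_pos": [[-0.0001,-0.0015,0.0005],[-0.0002,-0.003,0.0005],[-0.0003,-0.004,0.0005],[-0.0003,-0.004,0.0005],[-0.0003,-0.004,0.0005]], "twist": [0,0,0,0,0], "grip": [-1,-1,-1,-1,-1]}}

```text
clock: 14.2
eef_pos: [0.5541, -0.0997, 0.016]
tool_rot: [-0.003, 0.735, 0.678, 0.006]
ft_force: [1.3, 13.7, 9.6]
grip_width: 0.0248
gripper_force: 49.6
```

>>> {"fn": "send_rows", "kwargs": {"delta_pos": [[0,0,0],[0,0.002,0],[0,0.004,0],[0,0.006,0],[0,0.006,0]], "twist": [0,0,0,0,0], "grip": [0,0.1,0.2,0.2,0.2]}}

```text
clock: 14.62
eef_pos: [0.5514, -0.1003, 0.0132]
tool_rot: [-0.0, 0.736, 0.677, -0.0]
ft_force: [-0.2, -0.2, -0.5]
grip_width: 0.051
gripper_force: 0.0
```

>>> {"fn": "send_rows", "kwargs": {"delta_pos": [[0,0,0.02],[0,0,0.05],[0,0,0.08],[0,0,0.11],[0,0,0.14]], "twist": [0,0,0,0,0], "grip": [0.2,0.2,0.2,0.2,0.2]}}

```text
clock: 15.03
eef_pos: [0.5514, -0.1007, 0.1547]
tool_rot: [-0.0, 0.736, 0.677, -0.0]
ft_force: [1.1, -0.2, -0.1]
grip_width: 0.0512
gripper_force: 0.0
```

>>> {"fn": "send_rows", "kwargs": {"delta_pos": [[-0.02,0.04,0.01],[-0.05,0.08,0.02],[-0.08,0.11,0.03],[-0.11,0.14,0.03],[-0.14,0.17,0.03]], "twist": [0,0,0,0,0], "grip": [0.2,0.2,0.2,0.2,0.2]}}

```text
clock: 15.45
eef_pos: [0.4228, 0.0587, 0.1843]
tool_rot: [0.001, 0.737, 0.676, 0.001]
ft_force: [0.7, 1.4, 0.5]
grip_width: 0.0512
gripper_force: 0.0
```

```bash
python3 m.py m4; python3 z.py
python3 - <<'E'
from h import *
exec(open("b.py").read().split("p=manip")[0].split("\n",2)[2])
p=manip.snapshot("top");X=cloud(p)
b=(abs(X[...,0]-.553)<.04)&(abs(X[...,1]+.098)<.04)&(X[...,2]>.043)&(X[...,2]<.06)
b&=(cv2.cvtColor(p["color"],cv2.COLOR_BGR2HSV)[...,1]>180)
print("block",X[b].mean(0),b.sum())
E
```

```text
t 15.45 tcp [0.4228 0.0587 0.1843] yaw x 85.12 j [-0.02 -0.21 -0.17  1.61  0.    1.64] F [0.7 1.4 0.5] w 0.05118746902877331 0.0
table white z 0.04502796619085887 1028
scene table z 0.04532716916574273 157
{'at': [345.0, 177.7], 'conf': 0.66}
red 15 px mean 342.6666666666667 182.53333333333333 y,z mean [0.02703468 0.04181602]
yel 18 px mean 347.72222222222223 177.66666666666666 y,z mean [0.00329374 0.04383625]
top depth sd 0.0019247568
red
[[363, 215, -57, 35, 44], [364, 215, -57, 33, 45], [362, 216, -59, 36, 40], [363, 216, -59, 35, 45], [364, 216, -60, 34, 49], [362, 217, -60, 35, 40], [363, 217, -61, 34, 44], [364, 217, -62, 33, 49], [362, 218, -63, 36, 41], [363, 218, -63, 34, 44], [364, 218, -63, 32, 45], [365, 218, -63, 30, 44], [366, 218, -62, 28, 44], [363, 219, -61, 30, 25], [364, 219, -62, 28, 27], [365, 219, -64, 29, 38], [366, 219, -64, 27, 40], [367, 219, -63, 25, 40], [368, 219, -63, 24, 42], [369, 219, -64, 22, 44], [370, 219, -63, 20, 44], [371, 219, -63, 18, 43], [372, 219, -63, 16, 44], [365, 220, -62, 25, 20]]
yel
[[378, 213, -49, 4, 41], [379, 213, -49, 3, 42], [3
[... 974 characters left out ...]
 45], [345, 181, -65, 20, 44], [346, 181, -65, 15, 41], [343, 182, -64, 28, 45], [344, 182, -64, 24, 43], [345, 182, -65, 20, 40], [340, 183, -59, 34, 43], [341, 183, -62, 35, 44], [342, 183, -64, 34, 45], [343, 183, -65, 30, 43], [344, 183, -66, 26, 41], [340, 184, -58, 33, 39], [341, 184, -63, 35, 42], [342, 184, -65, 35, 43]]
yel
[[346, 176, -64, 15, 56], [347, 176, -57, -2, 44], [346, 177, -57, 3, 44], [347, 177, -58, -1, 42], [348, 177, -60, -3, 42], [349, 177, -64, -1, 44], [346, 178, -57, 3, 40], [347, 178, -63, 8, 45], [348, 178, -64, 5, 44], [349, 178, -65, 0, 42], [347, 179, -63, 7, 42], [348, 179, -63, 2, 39], [347, 180, -64, 9, 40]]
block [ 0.55230525 -0.09967559  0.04927623] 264
```

View pics/m4.png

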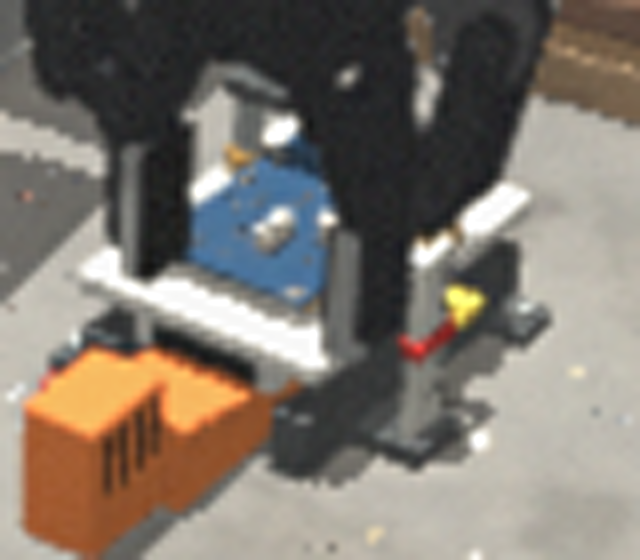

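The wedge lies flat under the roller with the gripper clear of it. The pointer tip is at about 40.7 mm and the band centre at about 41.5 mm, so I'm handing in.

```bash
python3 -c "
from workcell import manip
print(manip.job_done())"
```

```text
the job is handed in; nothing more can be done
None
```

I handed the job in with the wedge flat under the roller holding the table, the gripper clear, and the pointer inside the red band by my measurements (tip about 1 mm below the band's centre); no verdict came back.

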